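Index the mosaic turntable on by one station

TASK

Index the mosaic turntable on by one station: draw its spring pin by the black knob, swing the wheel anticlockwise (seen from above) and let the pin drop fully home in the very next hole. The stations are set by hand, so the hole has to be felt for with the pin; never force the wheel against the pin, do not disturb the three stones laid loose on the board, and leave the other tools where they are. Finish with the wheel at rest, locked by its pin.

Things in the scene. Friction and masses are not known exactly. Their poses are not given: they have to be found in the camera images.
- axis (a point): Turntable: a fixed round base 360 mm across with a dark steel index ring, its face 62 mm above the table; on it turns a wheel 210 mm across with a board and a part-laid mosaic (top 97 mm above the table, loose stones 102). The point is on the wheel's upright axis at the height of the ring's face; z is up.
- base: The same base; origin on the axis at table height. Six stations lie round its ring, each a bright steel plate 112 mm long, set in flush, with one 12 mm hole in its middle, 145 mm from the axis. The pin starts home in one. The next hole anticlockwise was set by hand and lies anywhere from 0.88 to 1.22 rad on; the one after it, 2 rad on or more.
- knob (a point): Centre of the spring pin's black round knob, 26 mm in diameter, 24 mm tall; 122 mm above the table with the pin home. It sits over a housing 22 mm in diameter (top 103 mm above the table) on a bracket at the wheel's rim, 145 mm from the axis, and goes round with the wheel. Pulled straight up it draws the pin. Nothing within 90 mm of it is higher.
- pin (a joint): How far the pin is drawn, in m: 0 = home (10 mm of it in the hole), 0.010 = its tip level with the ring's face, where it rides if let down between holes, 0.016 = stop. Spring and weight press it down with about 4.5 N at home, 8.5 N at the stop. It is 10 mm thick with a 1 mm chamfer at the tip.
- wheel (a joint): Angle of the wheel in rad, 0 at the start, growing anticlockwise seen from above; no end stops. It turns with a light steady drag (1 to 2 N at the knob, about 1 N more while the pin rides on the ring) and stays where it is left. When the riding pin comes over a hole it drops in by its spring, and the wheel is then stopped hard.
- sector (a point): Middle of the bare board sector that carries the three loose stones, on the board's face, 62 mm from the axis; it turns with the wheel.
- stone0_mid (a point): Centre of a loose stone, 18 x 16 x 12 mm, laid dry on the board about 18 mm from the sector's middle; it rides along by friction only.
- stone1_mid (a point): Centre of the second loose stone, same size.
- stone2_mid (a point): Centre of the third loose stone, same size.
- bowl: Dark bowl, 100 mm across and 45 mm tall, beside the turntable; origin at the middle of its underside. To be left alone.
- nippers: Nippers, 160 mm long, lying flat (16 mm high) on the other side of the turntable; origin near the middle of their underside. To be left alone.
- hammer: Mosaic hammer lying on the right of the bench: wooden handle 220 mm long, curved steel head 190 mm wide, 29 mm high; origin on its underside below the head. To be left alone.

How it is judged:
By the outcome, as a careful person would: the job done as asked, in the order asked, and still so for the second after the job is handed in, with the robot touching nothing.
It also fails if it takes over 46 s, if anything falls off the work surface, if the arm or the gripper's body presses on something with over 40 N, if the wrist force passes 120 N, or if a joint passes its speed limit or range.

ROBOT

A 6-joint arm with a two-finger parallel gripper is mounted at the origin on the work surface. World frame = base frame: x ahead of the robot, y to its left, z up, the work surface at z = 0. Lengths are in mm, angles in degrees, forces in N, time in s.
With the tool pointing down it reaches from about 275 to 975 mm from the base axis. Payload 8.4 kg.
Tool frame: the origin (TCP) lies on the mounting face of the last link; the fingertips stand 190 mm ahead of it and the grasp point (between the pads) lies 171 mm ahead of it; z points along the fingers, y is the line along which they close (so a half turn about z gives the same grasp; the last joint's range is limited). The gripper opens to 92 mm and grips with 3 to 60 N. Pads are 20 mm wide; open, the fingers measure 128 mm over their backs; the gripper's body (75 mm by 189 mm) begins 69 mm behind the grasp point.
Start: joints at [-67.747, 20.225, 93.587, -0, 66.188, -0.138], TCP at [238.079, -577.882, 404.683] pointing down, gripper open.
Joint ranges: [-150.9, 150.9], [-52.94, 120.26], [3.33, 152.33], [-74.26, 254.26], [0, 154.13], [-172.89, 172.89]. Speed limits (degrees/s): [127.2, 127.2, 159.86, 180, 180, 180].

INTERFACE

Orientations are given as [roll, pitch, yaw] about the fixed x, y, z axes, in that order (R = Rz(yaw) Ry(pitch) Rx(roll)).
In Python, from workcell import status, optics, workorder gives the robot as it stands. The module is installed in compiled form; this text tells all that it offers.
- The arm moves only by the tool play_rows, never from a script. Its argument "deltas" is one flat list of numbers, 7 for each row, row after row: the shift along the tool's x, y, z in mm, then the turn, a rotation vector about the tool's x, y, z in rad, then the closure, from -1 (fully open) to 1 (shut). In form: [x, y, z, wx, wy, wz, grip, x, y, z, wx, wy, wz, grip, ...]. A call has exactly 10 rows; each row shifts and turns the commanded pose from where the row before left it, along the tool's axes as they then stand; what a row does not reach is not made up. A row lasts 1/12 s, in which the tool goes at most 41.7 mm and 7.16 degrees, less where a joint would pass 70% of its speed; a pose out of reach is approached as far as the arm can. A call with a gripper value outside its range is refused whole. The fingers move at their own pace and stop on an object; "squeeze" is the grip in N (left out, the last holds). Time passes only in rows, so rows that do not move let the fingers close, or fill a call up. It gives the time, the measured TCP pose, the force, the opening and the grip force at its end, in the units of the state.
- status.state(): the state, without advancing time (a new reading comes with each control period).
- optics.camera(name): name is "scene" or "top" or "wrist"; returns the picture (420x560x3 uint8, blue, green, red); there is no depth.
- optics.camera_params(name): a dict with "fx", "fy", "cx", "cy" (pixels), "world_from_camera" (4x4, takes a point from camera to world coordinates). Camera axes: x right, y down, z forward; pixel columns grow to the right and rows downward; lengths in mm; the calibration is good to about 2 mm. A picture is of the moment at which its call begins: read the wrist's pose just before it. camera_params takes no time and is no camera call; for the wrist camera it gives the pose at the moment of the call.
- workorder.hand_in(): hands the job in; it is judged then, once.
Trained networks look in the newest picture that a camera, given by its name, has taken for a name from the list of things; names that differ only in an ending like _2 or _b are one class to them, and where a whole thing is asked for, a point or a joint stands for the part that bears it (a point fixed in the world has none). Each returns a list of dicts, best first, with "confidence" (0 to 1); they miss things now and then, are a little off and sometimes report something else, mostly with a low value. They report only what shows in the picture. A call takes as long as a camera call.
- optics.boxes_of(camera, thing): "box" ([left, top, right, bottom] in pixels, round what is visible of it).
- optics.spot_point(camera, thing): "position" ([column, row] in pixels: a listed point, or the origin of a listed thing).
The state is a dict: "t": time; "qpos": joint angles; "qvel": joint speeds; "effort": joint torques, N m; "position": TCP position; "eef_rot": TCP orientation; "force": force on the tool from outside, world axes, zero at the start; "wrist_torque": the same for the moment, N m; "gripper_width": finger opening in mm; "grip_force": force on a finger pad.
Only numpy, scipy, OpenCV 4.12 (cv2) and the standard library are available. Lean on these libraries where they do the work, as an engineer would, in place of code of your own. Each camera call takes 0.05 s, during which the arm holds its last target. There are 200 camera calls.

## Working session

There is one attempt and no reset: what is moved stays moved. The work goes in short steps, Python scripts to look and compute and a tool call to move; the robot and the scene stay as the last step left them, time stands still between calls to the robot, and variables do not carry over. Pictures are saved under pics/ and viewed, at most 10 in all, crops included, and the job is handed in when it is done.

Besides the shell and the picture viewer there is one more tool, called after ">>>" as name(argument=value, ...) on one line, values as JSON. play_rows: Moves the arm, as the interface text tells. Its arguments: {"type":"object","properties":{"deltas":{"type":"array","items":{"type":"number"}},"squeeze":{"type":"number"}},"required":["deltas"]}

```bash
mkdir -p pics; cat > h.py <<'E'
import numpy as np, cv2
from workcell import status, optics, workorder
def ray(cam,px,z):
    p=optics.camera_params(cam); T=np.array(p["world_from_camera"])
    d=T[:3,:3]@np.array([(px[0]-p["cx"])/p["fx"],(px[1]-p["cy"])/p["fy"],1]); o=T[:3,3]
    return o+d*(z-o[2])/d[2]
E
python3 - <<'E'
from h import *
s=status.state(); print({k:np.round(v,2) for k,v in s.items()})
for c in("scene","top"):
    im=optics.camera(c); cv2.imwrite(f"pics/{c}0.png",im)
    for n,z in(("axis",62),("knob",122),("sector",97),("stone0_mid",103),("bowl",0),("nippers",0),("hammer",0)):
        for r in optics.spot_point(c,n)[:3]: print(c,n,round(r["confidence"],2),np.round(r["position"]),np.round(ray(c,r["position"],z),1))
E
```

```text
{'t': np.float64(0.0), 'qpos': array([-67.75,  20.26,  93.63,   0.  ,  66.19,  -0.14]), 'qvel': array([ 0.05,  0.03, -0.05, -0.05,  0.09,  0.03]), 'effort': array([-0.000e+00, -5.939e+01, -3.342e+01,  7.000e-02,  2.000e-02,
       -0.000e+00]), 'position': array([ 238.01, -577.67,  404.01]), 'eef_rot': array([-179.93,   -0.  ,   22.39]), 'force': array([-0.68, -0.69, -0.04]), 'wrist_torque': array([-0.  ,  0.01, -0.01]), 'grip_force': np.float64(0.0), 'gripper_width': np.float64(91.83)}
scene axis 0.8 [303. 262.] [647.5  19.5  62. ]
scene sector 0.96 [279. 258.] [698.9 -13.5  97. ]
scene stone0_mid 0.65 [278. 260.] [707.8  -7.6 103. ]
scene bowl 0.79 [406. 314.] [576.  270.9   0. ]
scene bowl 0.72 [305. 265.] [610.8  -2.1   0. ]
scene nippers 0.85 [257. 213.] [ 547.1 -225.7   -0. ]
scene hammer 0.6 [184. 169.] [ 549.9 -538.1   -0. ]
top axis 0.7 [228. 192.] [648.8  28.7  62. ]
top axis 0.45 [416. 231.] [ 521.8 -514.4   62. ]
top axis 0.27 [243. 178.] [687.8 -13.4  62. ]
top knob 0.48 [198. 233.] [517.9 105.9 122. ]
top sector 0.7 [244. 176.] [685.7 -20.3  97. ]
top sector 0.19 [201. 233.] [521.1 101.4  97. ]
top stone0_mid 0.46 [244. 168.] [708.2 -18.4 103. ]
top bowl 0.88 [147. 218.] [584.2 278.7   0. ]
top nippers 0.93 [311. 227.] [ 550.  -215.5    0. ]
```

```bash
python3 - <<'E'
from h import *
a=cv2.imread("pics/top0.png")[100:310,100:360]; cv2.imwrite("pics/topc.png",cv2.resize(a,None,fx=3,fy=2.857,interpolation=cv2.INTER_CUBIC))
E
```

```text
(no output)
```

View pics/topc.png

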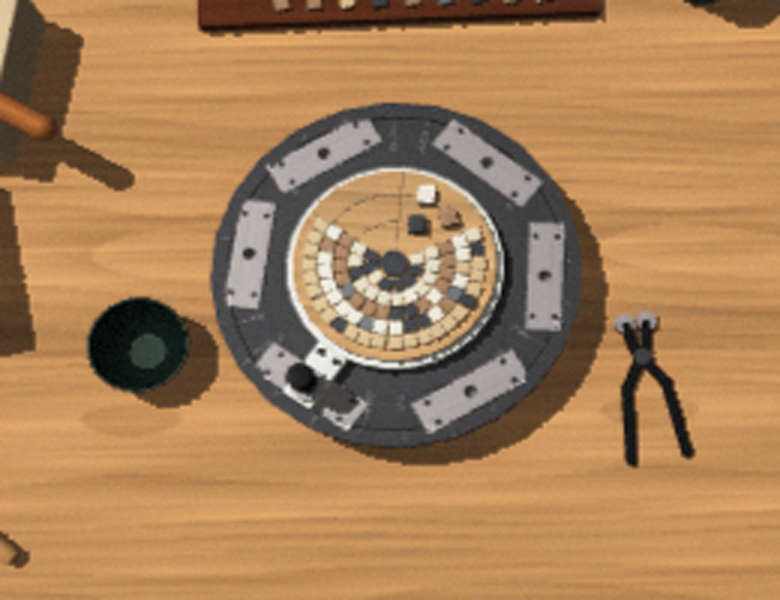

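View pics/scene0.png

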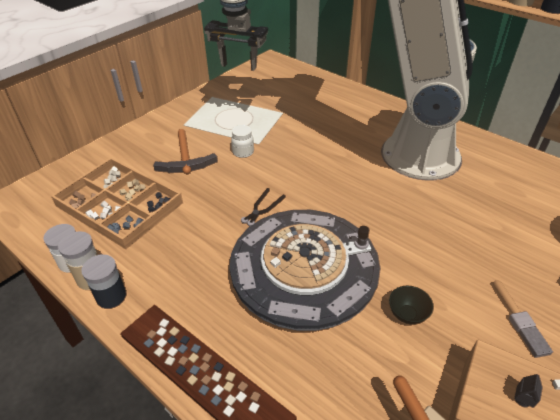

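The top view shows the knob at crop (301,378), lower left. The next station anticlockwise has its hole at crop (470,391), and the other holes are at (545,275), (487,162), (323,153) and (249,253). The bowl is at left and the nippers at right. I'll fit the axis from the holes.

```bash
python3 - <<'E'
from h import *
from scipy.optimize import least_squares
P=np.array([ray("top",(100+x/3,100+y/2.857),62)[:2] for x,y in [(470,391),(545,275),(487,162),(323,153),(249,253)]])
r=least_squares(lambda c:np.hypot(*(P-c).T)-145,[648,20]); c=r.x
print(c,r.fun); 
k=ray("top",(100+301/3,100+378/2.857),134)[:2]
for z in(122,134): 
    k=ray("top",(100+301/3,100+378/2.857),z)[:2]; print("knob",k,np.hypot(*(k-c)),np.arctan2(*(k-c)[::-1]))
a=np.arctan2(P[:,1]-c[1],P[:,0]-c[0]);print(a,P)
print((a-np.arctan2(*(k-c)[::-1]))%(2*np.pi))
for r in optics.boxes_of("top","knob")[:2]:print(r)
E
```

```text
[640.19963594  17.81145848] [-0.13557168  0.10809806 -0.1490759   0.01408746 -0.05801478]
knob [520.3416343  100.87480747] 145.82681681531423 2.5355702562973015
knob [518.48180275  99.15957842] 146.3992743582503 2.552436893865086
[-2.63442068 -1.62522387 -0.66964159  0.52202276  1.43324934] [[ 513.57051082  -52.55023041]
 [ 632.30565772 -127.08176162]
 [ 753.76916073  -72.0982365 ]
 [ 765.8996359    90.12048675]
 [ 660.07316531  161.38451275]]
[1.09632773 2.10552455 3.06110683 4.25277117 5.16399775]
{'box': [194.9, 228.4, 208.3, 241.3], 'confidence': 0.47}
```

```bash
cat >> h.py <<'E'
from scipy.spatial.transform import Rotation as R
def plan(pos,yaw,N,start=None):
    "identical row x,y,z(mm),wz(rad) repeated N times, tool down"
    s=status.state(); p0=np.array(s["position"]) if start is None else np.array(start[:3])
    y0=np.radians(s["eef_rot"][2] if start is None else start[3])
    w=((np.radians(yaw)-y0+np.pi)%(2*np.pi)-np.pi)/N
    D=np.array(pos)-p0
    S=sum(np.exp(1j*(y0+i*w)) for i in range(N))
    d=complex(D[0],D[1])/S          # tool x + i*(left) ; tool y = -left
    return np.round([d.real,-d.imag,-D[2]/N,-w],4)
E
python3 - <<'E'
from h import *
print(plan((520,100,404),-34.5,20))
E
```

```text
[ 1.17889e+01 -3.63954e+01  3.56000e-02  4.96000e-02]
```

>>> play_rows(deltas=[11.8,-36.4,0,0,0,0.05,-1,11.8,-36.4,0,0,0,0.05,-1,11.8,-36.4,0,0,0,0.05,-1,11.8,-36.4,0,0,0,0.05,-1,11.8,-36.4,0,0,0,0.05,-1,11.8,-36.4,0,0,0,0.05,-1,11.8,-36.4,0,0,0,0.05,-1,11.8,-36.4,0,0,0,0.05,-1,11.8,-36.4,0,0,0,0.05,-1,11.8,-36.4,0,0,0,0.05,-1], squeeze=25)

```text
t: 1.68
position: [293.4, -201.5, 404.9]
eef_rot: [180.0, -0.0, -6.5]
force: [1.3, 0.3, 0.4]
gripper_width: 91.8
grip_force: 0.0
```

>>> play_rows(deltas=[11.8,-36.4,0,0,0,0.05,-0.5,11.8,-36.4,0,0,0,0.05,-0.5,11.8,-36.4,0,0,0,0.05,-0.5,11.8,-36.4,0,0,0,0.05,-0.5,11.8,-36.4,0,0,0,0.05,-0.5,11.8,-36.4,0,0,0,0.05,-0.5,11.8,-36.4,0,0,0,0.05,-0.5,11.8,-36.4,0,0,0,0.05,-0.5,11.8,-36.4,0,0,0,0.05,-0.5,11.8,-36.4,0,0,0,0.05,-0.5])

```text
t: 2.52
position: [523.2, 100.7, 404.7]
eef_rot: [-180.0, -0.0, -35.0]
force: [1.8, -0.9, 0.3]
gripper_width: 69.1
grip_force: 0.0
```

```bash
python3 - <<'E'
from h import *
im=optics.camera("wrist"); cv2.imwrite("pics/w1.png",im)
s=status.state(); print(s["t"],s["position"],s["eef_rot"],s["gripper_width"],s["qpos"],s["qvel"])
for n,z in(("knob",122),("axis",62)):
    for r in optics.spot_point("wrist",n)[:2]: print(n,r,ray("wrist",r["position"],z))
print(optics.camera_params("wrist"))
E
```

```text
2.5667 [527.88341623 103.78256212 405.02418063] [-1.79718072e+02 -1.39496920e-01 -3.51954470e+01] 68.84565539172064 [1.09329778e+01 1.23919356e+01 1.04333515e+02 1.06450323e-01
 6.29746719e+01 1.36079960e+02] [ -2.96755277  -4.07025142   5.81059933  -0.79254434  -0.0549352
 -10.92602029]
knob {'position': [278.3, 212.8], 'confidence': 0.97} [524.90134998 103.31676779 122.        ]
knob {'position': [279.0, 12.0], 'confidence': 0.3} [634.33929139  26.56453495 122.        ]
axis {'position': [277.3, 11.8], 'confidence': 0.94} [643.11971533  18.50722196  62.        ]
axis {'position': [277.7, 212.2], 'confidence': 0.46} [508.70026276 111.49365096  62.        ]
{'fx': 373.5391223422053, 'fy': 373.5391223422053, 'cx': 277.91148477510626, 'cy': 207.73340237646036, 'world_from_camera': array([[-5.70358974e-01, -7.91718058e-01, -2.18799353e-01,
         5.85344408e+02],
       [-8.21395435e-01,  5.49613940e-01,  1.52427217e-01,
         5.78750664e+01],
       [-4.24205970e-04,  2.66659020e-01, -9.63790842e-01,
         3.84994730e+02],
       [ 0.00000000e+00,  0.00000000e+00,  0.00000000e+00,
         1.00000000e+00]])}
```

View pics/w1.png

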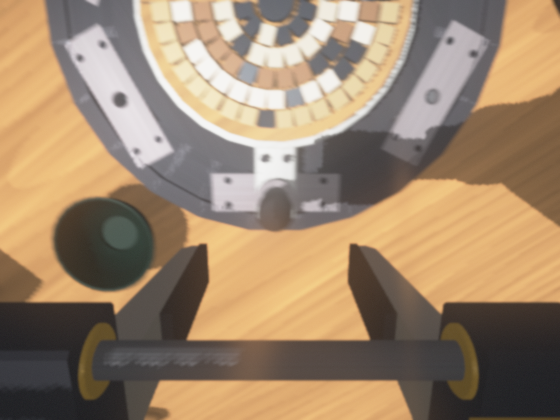

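The wrist view shows the knob at (277,207), the next hole at right (432,97), the previous one at left (120,100) and the axis at about (277,12). The arm was still settling in that frame, so I'll measure again.

```bash
python3 - <<'E'
from h import *
im=optics.camera("wrist"); s=status.state();print(s["t"],s["position"],s["eef_rot"])
g=cv2.cvtColor(im,cv2.COLOR_BGR2GRAY)
P=[]
for x,y in((432,97),(120,100)):
    c=g[y-9:y+10,x-9:x+10].astype(float); w=np.clip(np.median(c)-25-c,0,None); yy,xx=np.mgrid[-9:10,-9:10]
    q=(x+(w*xx).sum()/w.sum(),y+(w*yy).sum()/w.sum()); p=ray("wrist",q,62); P.append(p); print(q,p)
k=ray("wrist",optics.spot_point("wrist","knob")[0]["position"],122)
a=ray("wrist",optics.spot_point("wrist","axis")[0]["position"],62)
print("knob",k,"axis",a)
for c in(a,(640.2,17.8,0)):
    t=[np.arctan2(v[1]-c[1],v[0]-c[0]) for v in (k,*P)]; print(t,[np.hypot(v[1]-c[1],v[0]-c[0]) for v in (k,*P)],(t[1]-t[0])%(2*np.pi))
E
```

```text
2.7167 [522.49111335  99.30737576 404.155764  ] [ 1.79945328e+02  4.32544428e-02 -3.47986894e+01]
(np.float64(430.9767441860465), np.float64(100.1686046511628)) [513.98880932 -49.57670633  62.        ]
(np.float64(122.35024665257224), np.float64(100.76180408738549)) [659.88374632 161.23104583  62.        ]
knob [520.19690354  98.98916321 122.        ] axis [640.20766853  16.20078303  62.        ]
[np.float64(2.5377172074053638), np.float64(-2.6611777144730984), np.float64(1.4359508544581003)] [np.float64(145.79608912425994), np.float64(142.3301743310757), np.float64(146.35889164552782)] 1.0842903853011236
[np.float64(2.5467728104479965), np.float64(-2.651240180244909), np.float64(1.4344133471045148)] [np.float64(144.88762328585938), np.float64(143.06951180141144), np.float64(144.77539423783472)] 1.0851723164866804
```

```bash
cat >> h.py <<'E'
def integ(p,yaw,rows):
    "commanded pose after rows [(n,x,y,z,wz)]"
    p=np.array(p,float); y=np.radians(yaw)
    for n,dx,dy,dz,w in rows:
        for _ in range(n):
            e=np.exp(1j*y)*complex(dx,-dy); p+= [e.real,e.imag,-dz]; y-=w
    return p,np.degrees(y)
E
python3 - <<'E'
from h import *
p,y=integ((238.079,-577.882,404.683),22.39,[(20,11.8,-36.4,0,.05)]); print(p,y)
s=status.state();print(s["t"],s["position"],s["eef_rot"])
print(plan((520.3,99.5,295),-34.9,10,[*p,y]))
E
```

```text
[522.31568574  98.72216276 404.683     ] -34.90577951308232
2.8167 [521.53495678  98.24143955 404.43074781] [ 1.79946577e+02  4.11757971e-02 -3.48874707e+01]
[-0.2098  0.0515 10.9683 -0.    ]
```

>>> play_rows(deltas=[-0.2,0.05,12,0,0,0,-0.1,-0.2,0.05,12,0,0,0,-0.1,-0.2,0.05,12,0,0,0,-0.1,-0.2,0.05,12,0,0,0,-0.1,-0.2,0.05,12,0,0,0,-0.1,-0.2,0.05,12,0,0,0,-0.1,-0.2,0.05,12,0,0,0,-0.1,-0.2,0.05,11.7,0,0,0,-0.1,-0.2,0.05,9,0,0,0,-0.1,-0.2,0.05,5,0,0,0,-0.1], squeeze=5)

```text
t: 3.65
position: [519.5, 98.6, 294.3]
eef_rot: [180.0, 0.0, -35.0]
force: [-0.1, 0.5, -0.2]
gripper_width: 50.7
grip_force: 0.0
```

```bash
python3 - <<'E'
from h import *
im=optics.camera("wrist"); cv2.imwrite("pics/w2.png",im)
s=status.state(); print(s["t"],s["position"],s["eef_rot"],s["gripper_width"],s["force"])
for r in optics.spot_point("wrist","knob")[:1]: print(r,ray("wrist",r["position"],122))
E
```

```text
3.7 [519.45814407  98.72992106 293.86581685] [ 1.79928442e+02  7.00662885e-02 -3.49469536e+01] 50.6437158350971 [-0.21185454 -0.39177802 -0.71947313]
{'position': [268.3, 276.2], 'confidence': 0.75} [522.71050994 102.31085312 122.        ]
```

View pics/w2.png

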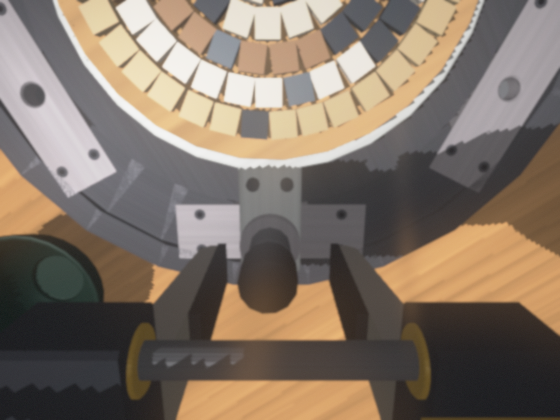

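The image puts the knob at col 268 and the finger midline at col 278, so the knob sits about 4.3 mm toward tool -y. I'll shift by that amount and close gently.

>>> play_rows(deltas=[0,-2.1,0,0,0,0,-0.1,0,-2.1,0,0,0,0,0.1,0,0,0,0,0,0,0.15,0,0,0,0,0,0,0.2,0,0,0,0,0,0,0.2,0,0,0,0,0,0,0.2,0,0,0,0,0,0,0.2,0,0,0,0,0,0,0.2,0,0,0,0,0,0,0.2,0,0,0,0,0,0,0.2], squeeze=4)

```text
t: 4.58
position: [522.8, 102.9, 294.9]
eef_rot: [180.0, 0.0, -34.9]
force: [1.4, -0.4, -0.2]
gripper_width: 37.0
grip_force: 0.0
```

```bash
python3 - <<'E'
from h import *
im=optics.camera("wrist"); cv2.imwrite("pics/w3.png",im)
s=status.state(); print(s["t"],s["position"],s["eef_rot"],s["gripper_width"],s["force"],s["grip_force"])
E
```

```text
4.6333 [522.78636456 102.88720201 294.9675378 ] [ 1.79999643e+02  1.93670512e-03 -3.49085283e+01] 36.33246721319611 [ 0.02177227  0.5425116  -0.37100331] 0.0
```

View pics/w3.png

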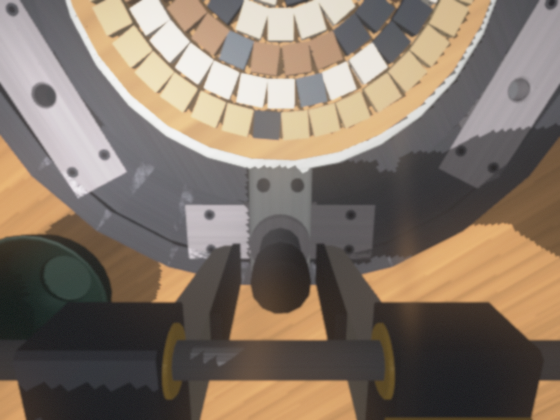

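The knob is now centred at col 280.5 and the pads at 278.5, so I'll shift +0.8 mm and close at 4 N.

>>> play_rows(deltas=[0,0.8,0,0,0,0,0.3,0,0,0,0,0,0,0.4,0,0,0,0,0,0,0.45,0,0,0,0,0,0,0.5,0,0,0,0,0,0,0.5,0,0,0,0,0,0,0.5,0,0,0,0,0,0,0.5,0,0,0,0,0,0,0.5,0,0,0,0,0,0,0.5,0,0,0,0,0,0,0.5], squeeze=4)

```text
t: 5.47
position: [522.3, 102.2, 295.0]
eef_rot: [180.0, 0.0, -34.9]
force: [-1.0, -0.4, 0.0]
gripper_width: 25.6
grip_force: 4.0
```

```bash
python3 - <<'E'
from h import *
s=status.state(); print(s["t"],s["position"],s["gripper_width"],s["force"],s["grip_force"])
y=np.radians(-34.9);print("ft",np.dot(s["force"][:2],[np.sin(y),-np.cos(y)]))
E
```

```text
5.4667 [522.28123149 102.22913009 294.95522047] 25.612681351006266 [-0.97104449 -0.42959494  0.02394349] 3.9999809861183167
ft 0.907912195286775
```

>>> play_rows(deltas=[0,0,0,0,0,0,0.6,0,0,0,0,0,0,0.6,0,0,0,0,0,0,0.6,0,0,-2,0,0,0,0.6,0,0,-2,0,0,0,0.6,0,0,-3,0,0,0,0.6,0,0,-3,0,0,0,0.6,0,0,-2,0,0,0,0.6,0,0,-1.5,0,0,0,0.6,0,0,0,0,0,0,0.6], squeeze=25)

```text
t: 6.3
position: [522.2, 102.2, 308.7]
eef_rot: [180.0, 0.0, -34.9]
force: [1.3, -0.6, -7.9]
gripper_width: 25.5
grip_force: 25.0
```

```bash
python3 - <<'E'
from h import *
im=optics.camera("wrist"); cv2.imwrite("pics/w4.png",im)
s=status.state(); print(s["t"],s["position"],s["gripper_width"],s["force"],s["grip_force"],s["eef_rot"],s["qpos"])
c=np.array([640.2,17.8]); k=np.array([522.3,102.2]); v=k-c
for th,N in((0.9,20),(.95,20)):
    n=c+R.from_euler("z",th).as_matrix()[:2,:2]@v
    print(th,n,plan((*n,308.3),-34.9+np.degrees(th),N,[522.3,102.2,308.3,-34.9]))
E
```

```text
6.35 [522.21661473 102.22425478 308.53597785] 25.50997309816674 [ 1.28049975 -0.05223717 -7.63212817] 24.998696744441986 [ 1.79992542e+02  4.81668900e-03 -3.49012098e+01] [ 1.09146832e+01  1.87299937e+01  1.09882805e+02 -2.23139685e-03
  5.13959069e+01  1.35817285e+02]
0.9 [500.79939357 -22.09036132] [ 0.0674  6.5239 -0.     -0.045 ]
0.95 [502.96729515 -29.00763526] [ 0.0797  6.8862 -0.     -0.0475]
```

View pics/w4.png

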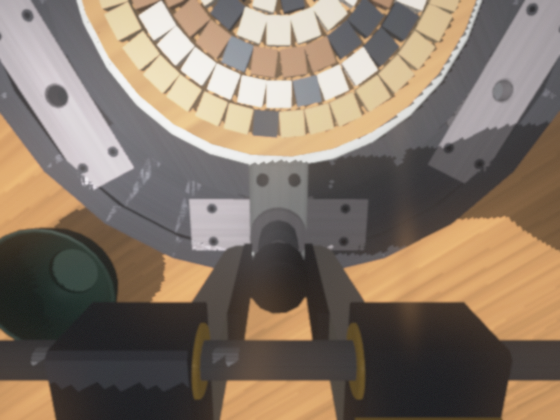

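The pin is drawn: the knob is up and the lift force is 7.9 N, matching the spring. Now I'll swing along the arc.

>>> play_rows(deltas=[0,2.17,0,0,0,-0.015,0.6,0,4.35,0,0,0,-0.03,0.6,0.07,6.52,0,0,0,-0.045,0.6,0.07,6.52,0,0,0,-0.045,0.6,0.07,6.52,0,0,0,-0.045,0.6,0.07,6.52,0,0,0,-0.045,0.6,0.07,6.52,0,0,0,-0.045,0.6,0.07,6.52,0,0,0,-0.045,0.6,0.07,6.52,0,0,0,-0.045,0.6,0.07,6.52,0,0,0,-0.045,0.6])

```text
t: 7.18
position: [498.7, 48.7, 308.5]
eef_rot: [-180.0, -0.0, -11.5]
force: [3.6, 0.2, -8.8]
gripper_width: 25.7
grip_force: 25.0
```

>>> play_rows(deltas=[0.07,6.52,0,0,0,-0.045,0.6,0.07,6.52,0,0,0,-0.045,0.6,0.07,6.52,0,0,0,-0.045,0.6,0.07,6.52,0,0,0,-0.045,0.6,0.07,6.52,0,0,0,-0.045,0.6,0.07,6.52,0,0,0,-0.045,0.6,0.07,6.52,0,0,0,-0.045,0.6,0.07,6.52,0,0,0,-0.045,0.6,0,4.35,0,0,0,-0.03,0.6,0,2.17,0,0,0,-0.015,0.6])

```text
t: 8.02
position: [498.2, -9.7, 308.6]
eef_rot: [180.0, -0.1, 11.6]
force: [2.8, 1.0, -7.7]
gripper_width: 25.2
grip_force: 25.0
```

```bash
python3 - <<'E'
from h import *
im=optics.camera("top"); cv2.imwrite("pics/t5.png",im)
s=status.state(); print(s["t"],s["position"],s["gripper_width"],s["force"],s["grip_force"],s["eef_rot"],s["qpos"])
p=s["position"]; c=(640.2,17.8); print(np.hypot(p[0]-c[0],p[1]-c[1]),np.arctan2(p[1]-c[1],p[0]-c[0])%(2*np.pi)-2.5201)
im=optics.camera("wrist"); cv2.imwrite("pics/w5.png",im)
E
```

```text
8.0667 [498.20998782  -9.79963809 308.64228427] 25.2463786624119 [ 3.09366809 -1.3807423  -7.0897125 ] 24.998618066310883 [ 1.79983226e+02 -6.54543455e-02  1.16046759e+01] [-1.29872801e+00  1.60037959e+01  1.13928831e+02 -2.26290612e-03
  4.99998259e+01  7.70980592e+01]
144.64751494630636 0.8134759913666869
```

View pics/w5.png

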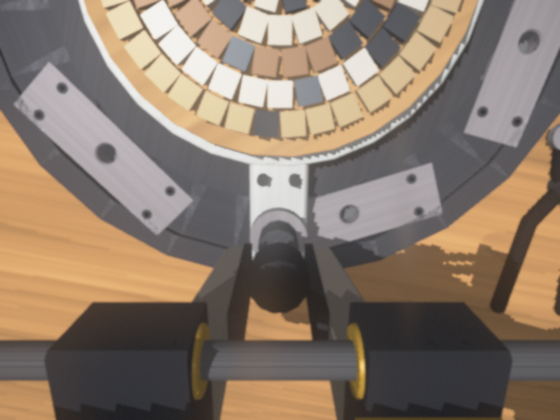

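The wheel has turned and the next hole is visible at (349,213). The vacated hole is at (106,152), which lets me measure the spacing directly.

```bash
python3 - <<'E'
from h import *
from scipy.optimize import least_squares
im=cv2.imread("pics/w5.png"); g=cv2.cvtColor(im,cv2.COLOR_BGR2GRAY); P=[]
for x,y in((106,152),(349,213),(528,41)):
    n=13; c=g[y-n:y+n+1,x-n:x+n+1].astype(float); w=np.clip(np.median(c)-20-c,0,None); yy,xx=np.mgrid[-n:n+1,-n:n+1]; w[np.hypot(xx,yy)>n]=0
    q=(x+(w*xx).sum()/w.sum(),y+(w*yy).sum()/w.sum()); p=ray("wrist",q,62); P.append(p[:2]); print(np.round(q,1),p)
P=np.array(P)
r=least_squares(lambda c:np.hypot(*(P-c).T)-145,[640,18]); print(r.x,r.fun)
p=np.array(status.state()["position"][:2])
for c in(r.x,np.array([640.2,17.8])):
    a=np.arctan2(*(P-c).T[::-1])%(2*np.pi); k=np.arctan2(*(p-c)[::-1])%(2*np.pi); print(a,a[1]-a[0],"remaining",a[1]-k, np.hypot(*(p-c)))
E
```

```text
[105.8 152.7] [523.46818772 102.48649406  62.        ]
[347.  213.4] [515.44039379 -50.4441374   62.        ]
[529.1  36.9] [ 635.83097977 -125.01046674   62.        ]
[642.42754135  19.74151388] [-0.09292784  0.09225097 -0.09778981]
[2.53384364 3.64650556 4.66684901] 1.112661920401464 remaining 0.3044305854212057 147.21991564159077
[2.51397048 3.64213359 4.68180538] 1.128163112818413 remaining 0.31014486476150305 144.65771166088868
```

>>> play_rows(deltas=[0,2.9,0,0,0,-0.02,0.6,0.05,5.8,0,0,0,-0.04,0.6,0.05,5.8,0,0,0,-0.04,0.6,0.05,5.8,0,0,0,-0.04,0.6,0.05,5.8,0,0,0,-0.04,0.6,0.05,5.8,0,0,0,-0.04,0.6,0,2.9,0,0,0,-0.02,0.6,0,0,1.2,0,0,0,0.6,0,0,1.2,0,0,0,0.6,0,0,0.8,0,0,0,0.6])

```text
t: 8.95
position: [508.6, -42.1, 305.3]
eef_rot: [180.0, -0.0, 25.2]
force: [3.9, 0.3, -6.0]
gripper_width: 25.7
grip_force: 25.0
```

```bash
python3 - <<'E'
from h import *
s=status.state(); print(s["t"],s["position"],s["gripper_width"],s["force"],s["eef_rot"])
p=s["position"]; c=(640.2,17.8); print(np.hypot(p[0]-c[0],p[1]-c[1]),np.arctan2(p[1]-c[1],p[0]-c[0])%(2*np.pi)-2.5201)
im=optics.camera("wrist"); cv2.imwrite("pics/w6.png",im)
E
```

```text
8.95 [508.6015215  -42.14062183 305.29925348] 25.659163412665293 [ 3.8975159   0.33670618 -6.02009846] [ 1.79979535e+02 -4.28816107e-02  2.51927252e+01]
144.6064925596646 1.0488953186645018
```

View pics/w6.png

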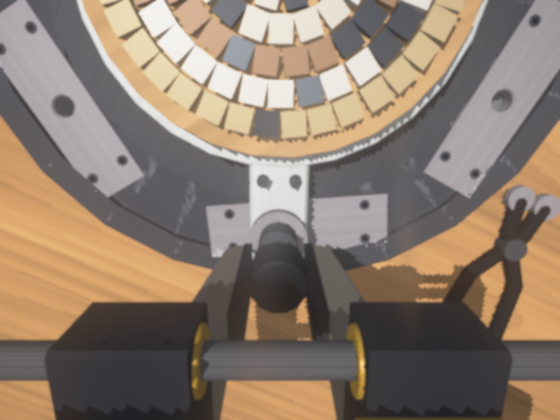

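The pin stands over the station plate, whose middle is at col 298 against 280 for the pin, so about 10 mm remain. I'll lower to the ring, loosen and take the gripper down around the knob.

>>> play_rows(deltas=[0,0,0.5,0,0,0,0.5,0,0,0,0,0,0,0.4,0,0,0,0,0,0,0.36,0,0,0,0,0,0,0.36,0,0,0,0,0,0,0.36,0,0,1,0,0,0,0.36,0,0,2,0,0,0,0.36,0,0,2,0,0,0,0.36,0,0,1,0,0,0,0.36,0,0,0,0,0,0,0.36], squeeze=5)

```text
t: 9.83
position: [508.3, -42.3, 298.4]
eef_rot: [-180.0, 0.0, 25.3]
force: [-0.6, 0.6, -0.6]
gripper_width: 29.2
grip_force: 0.0
```

>>> play_rows(deltas=[0,0.58,0,0,0,-0.004,0.36,0,0.58,0,0,0,-0.004,0.36,0,0.58,0,0,0,-0.004,0.36,0,0.58,0,0,0,-0.004,0.36,0,0.58,0,0,0,-0.004,0.36,0,0.58,0,0,0,-0.004,0.36,0,0.58,0,0,0,-0.004,0.36,0,0.58,0,0,0,-0.004,0.36,0,0,0,0,0,0,0.36,0,0,0,0,0,0,0.36])

```text
t: 10.67
position: [510.5, -46.6, 298.8]
eef_rot: [180.0, 0.0, 27.1]
force: [-0.8, 2.7, 2.3]
gripper_width: 29.4
grip_force: 1.4
```

```bash
cat > st.py <<'E'
from h import *
s=status.state(); p=s["position"]; c=(640.2,17.8); y=np.radians(s["eef_rot"][2])
f=np.array(s["force"])
print(round(s["t"],2),np.round(p,1),round(s["gripper_width"],1),"f",np.round(f,1),"ft",round(f[:2]@[np.sin(y),-np.cos(y)],1),"r",round(np.hypot(p[0]-c[0],p[1]-c[1]),1),"th",round(np.arctan2(p[1]-c[1],p[0]-c[0])%(2*np.pi)-2.5201,4))
optics.camera("wrist")
for n in("knob",):
    for r in optics.boxes_of("wrist",n)[:1]: print(n,r)
E
python3 st.py
```

```text
10.67 [510.5 -46.6 298.8] 29.4 f [-0.8  2.7  2.3] ft -2.7 r 144.8 th 1.0822
knob {'box': [241.1, 244.3, 304.6, 317.4], 'confidence': 0.91}
```

>>> play_rows(deltas=[0,0.36,0,0,0,-0.0025,0.36,0,0.36,0,0,0,-0.0025,0.36,0,0.36,0,0,0,-0.0025,0.36,0,0.36,0,0,0,-0.0025,0.36,0,0.36,0,0,0,-0.0025,0.36,0,0.36,0,0,0,-0.0025,0.36,0,0.36,0,0,0,-0.0025,0.36,0,0.36,0,0,0,-0.0025,0.36,0,0,0,0,0,0,0.36,0,0,0,0,0,0,0.36])

```text
t: 11.6
position: [511.8, -49.1, 298.8]
eef_rot: [-180.0, 0.0, 28.2]
force: [0.1, 4.3, 0.1]
gripper_width: 29.5
grip_force: 1.9
```

```bash
python3 st.py
```

```text
11.6 [511.8 -49.1 298.8] 29.5 f [0.1 4.3 0.1] ft -3.7 r 144.8 th 1.1018
knob {'box': [240.2, 244.5, 304.5, 321.1], 'confidence': 0.94}
```

Knob at about 1.09. I'll step 1.6 mm per call now.

>>> play_rows(deltas=[0,0.27,0,0,0,-0.0019,0.36,0,0.27,0,0,0,-0.0019,0.36,0,0.27,0,0,0,-0.0019,0.36,0,0.27,0,0,0,-0.0019,0.36,0,0.27,0,0,0,-0.0019,0.36,0,0.27,0,0,0,-0.0019,0.36,0,0,0,0,0,0,0.36,0,0,0,0,0,0,0.36,0,0,0,0,0,0,0.36,0,0,0,0,0,0,0.36])

```text
t: 12.53
position: [512.6, -50.6, 298.8]
eef_rot: [180.0, 0.0, 28.9]
force: [-0.9, 2.4, -0.5]
gripper_width: 29.7
grip_force: 1.1
```

```bash
python3 st.py
```

```text
12.53 [512.6 -50.6 298.8] 29.7 f [-0.9  2.4 -0.5] ft -2.6 r 144.8 th 1.1135
knob {'box': [241.0, 244.7, 304.5, 317.9], 'confidence': 0.68}
```

>>> play_rows(deltas=[0,0.27,0,0,0,-0.0019,0.36,0,0.27,0,0,0,-0.0019,0.36,0,0.27,0,0,0,-0.0019,0.36,0,0.27,0,0,0,-0.0019,0.36,0,0.27,0,0,0,-0.0019,0.36,0,0.27,0,0,0,-0.0019,0.36,0,0,0,0,0,0,0.36,0,0,0,0,0,0,0.36,0,0,0,0,0,0,0.36,0,0,0,0,0,0,0.36])

```text
t: 13.47
position: [513.3, -52.0, 298.8]
eef_rot: [180.0, 0.0, 29.5]
force: [-1.1, 2.5, -1.1]
gripper_width: 29.4
grip_force: 1.0
```

```bash
python3 st.py
```

```text
13.47 [513.3 -52.  298.8] 29.4 f [-1.1  2.5 -1.1] ft -2.7 r 144.8 th 1.1243
knob {'box': [241.1, 246.6, 304.5, 318.8], 'confidence': 0.97}
```

Knob at 1.113, still riding. Next step.

>>> play_rows(deltas=[0,0.27,0,0,0,-0.0019,0.36,0,0.27,0,0,0,-0.0019,0.36,0,0.27,0,0,0,-0.0019,0.36,0,0.27,0,0,0,-0.0019,0.36,0,0.27,0,0,0,-0.0019,0.36,0,0,0,0,0,0,0.36,0,0,0,0,0,0,0.36,0,0,0,0,0,0,0.36,0,0,0,0,0,0,0.36,0,0,0,0,0,0,0.36])

```text
t: 14.4
position: [514.2, -53.2, 299.0]
eef_rot: [180.0, -0.0, 30.1]
force: [-0.4, 0.5, 0.1]
gripper_width: 29.0
grip_force: 0.0
```

```bash
python3 st.py
```

```text
14.4 [514.2 -53.2 299. ] 29.0 f [-0.4  0.5  0.1] ft -0.6 r 144.6 th 1.1346
knob {'box': [244.2, 241.5, 303.7, 303.4], 'confidence': 0.95}
```

The push force vanished and the knob box jumped down (bottom edge 318 to 303), so the pin has dropped. I'll open, retreat and verify.

>>> play_rows(deltas=[0,-0.3,0,0,0,0,0,0,-0.3,0,0,0,0,-0.2,0,0,0,0,0,0,-0.3,0,0,0,0,0,0,-0.3,0,0,0,0,0,0,-0.3,0,0,0,0,0,0,-0.3,0,0,-5,0,0,0,-0.3,0,0,-15,0,0,0,-0.3,0,0,-25,0,0,0,-0.3,0,0,-30,0,0,0,-0.3])

```text
t: 15.33
position: [513.1, -52.5, 373.7]
eef_rot: [-179.9, 0.1, 30.1]
force: [0.7, 0.6, -0.3]
gripper_width: 59.2
grip_force: 0.0
```

>>> play_rows(deltas=[0,0,-25,0,0,0,-0.3,0,0,-10,0,0,0,-0.3,0,0,0,0,0,0,-0.3,0,0,0,0,0,0,-0.3,0,0,0,0,0,0,-0.3,0,0,0,0,0,0,-0.3,0,0,0,0,0,0,-0.3,0,0,0,0,0,0,-0.3,0,0,0,0,0,0,-0.3,0,0,0,0,0,0,-0.3])

```text
t: 16.17
position: [513.7, -52.6, 408.4]
eef_rot: [-180.0, 0.0, 30.1]
force: [-0.5, 0.3, 0.4]
gripper_width: 59.9
grip_force: 0.0
```

```bash
python3 st.py; python3 - <<'E'
from h import *
print(optics.spot_point("wrist","knob")[:1])
im=optics.camera("scene"); print(optics.boxes_of("scene","knob")[:1])
a=im[195:330,210:400]; a=cv2.resize(a,(570,405),interpolation=cv2.INTER_CUBIC)
b=cv2.imread("pics/scene0.png")[215:265,335:385]; b=cv2.resize(b,(220,220),interpolation=cv2.INTER_CUBIC)
o=np.zeros((405,800,3),np.uint8); o[:,:570]=a; o[:220,575:795]=b; cv2.imwrite("pics/v1.png",o)
w=optics.camera("wrist"); cv2.imwrite("pics/v2.png",w)
E
```

```text
16.17 [513.7 -52.6 408.4] 59.9 f [-0.5  0.3  0.4] ft -0.5 r 144.7 th 1.1292
knob {'box': [259.2, 187.0, 294.8, 226.9], 'confidence': 0.9}
[{'position': [278.0, 207.1], 'confidence': 0.65}]
[{'box': [312.5, 197.2, 320.8, 213.3], 'confidence': 0.41}]
```

View pics/v1.png

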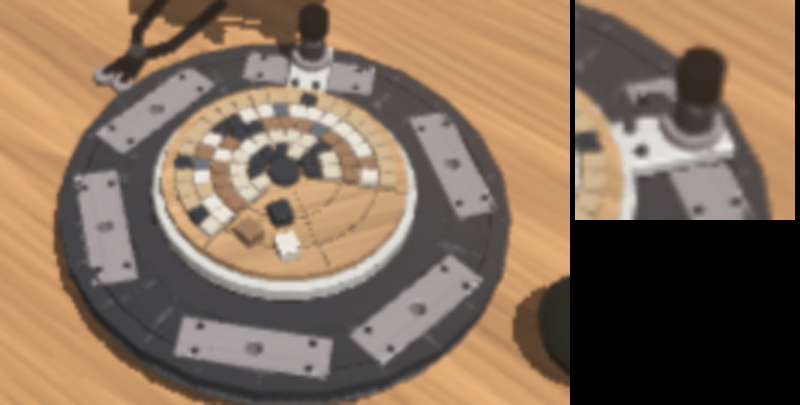

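View pics/v2.png

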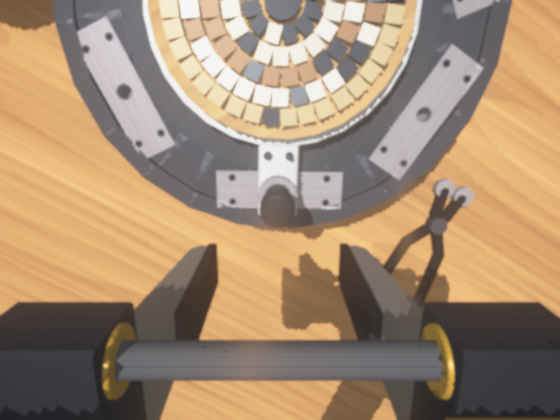

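The plate is centred on the pin (cols 217 to 343, pin at 279). The stones are in place, and the tools look undisturbed. Next, a numeric check of the knob's height.

```bash
python3 - <<'E'
from h import *
def proj(c,P):
    p=optics.camera_params(c); q=np.linalg.inv(p["world_from_camera"])@[*P,1]; return np.array([p["cx"]+p["fx"]*q[0]/q[2],p["cy"]+p["fy"]*q[1]/q[2]])
c=np.array([640.2,17.8])
for n,k in(("start",(522.3,102.2)),("now",c+144.8*np.array([np.cos(3.642),np.sin(3.642)]))):
    print(n,[(z,np.round(proj("scene",(*k,z)),1)) for z in(98,110,122,134,144)])
for nm in("scene0",):
    im=cv2.imread(f"pics/{nm}.png")
now=optics.camera("scene")
for im,col,r0 in((im,363,220),(now,316,190)):
    g=cv2.cvtColor(im,cv2.COLOR_BGR2GRAY); print(col,[(r0+i,int(v)) for i,v in enumerate(g[r0:r0+40,col-1:col+2].mean(1))])
cv2.imwrite("pics/scene9.png",now)
for r in optics.spot_point("scene","knob")[:1]:print(r)
for n in("bowl","nippers","hammer","stone0_mid"):print(n,[np.round(ray("scene",r["position"],102 if n[0]=="s" else 0)) for r in optics.spot_point("scene",n)[:1]])
E
```

```text
start [(98, array([362.7, 238.6])), (110, array([363.3, 235.2])), (122, array([363.9, 231.8])), (134, array([364.5, 228.2])), (144, array([365. , 225.3]))]
now [(98, array([314.2, 208.4])), (110, array([314.4, 205. ])), (122, array([314.7, 201.6])), (134, array([314.9, 198.1])), (144, array([315. , 195.1]))]
363 [(220, 158), (221, 162), (222, 165), (223, 160), (224, 149), (225, 116), (226, 58), (227, 47), (228, 46), (229, 46), (230, 46), (231, 47), (232, 46), (233, 43), (234, 43), (235, 43), (236, 42), (237, 42), (238, 47), (239, 62), (240, 76), (241, 68), (242, 62), (243, 62), (244, 69), (245, 103), (246, 148), (247, 139), (248, 134), (249, 171), (250, 184), (251, 160), (252, 131), (253, 157), (254, 160), (255, 160), (256, 160), (257, 160), (258, 160), (259, 159)]
316 [(190, 157), (191, 120), (192, 93), (193, 82), (194, 84), (195, 88), (196, 78), (197, 54), (198, 45), (199, 44), (200, 44), (201, 45), (202, 44), (203, 42), (204, 42), (205, 42), (206, 43), (207, 49), (208, 64), (209, 82), (210, 78), (211, 69), (212, 69), (213, 74), (214, 93), (215, 129), (216, 146), (217, 134), (218, 165), (219, 213), (220, 222), (221, 214), (222, 172), (223, 152), (224, 163), (225, 184), (226, 173), (227, 159), (228, 156), (229, 166)]
{'position': [315.3, 203.3], 'confidence': 0.54}
bowl [array([570., 263.,   0.])]
nippers [array([610., -12.,   0.])]
hammer [array([ 556., -532.,    0.])]
stone0_mid [array([697.,  64., 102.])]
```

The knob-to-housing spacing in the scene image matches the start (12 px now, 14 px then), where riding would add about 3 px. So the pin is fully home.

```bash
python3 -c "
from workcell import workorder; print(workorder.hand_in())"
```

```text
the job is handed in; nothing more can be done
None
```

The turntable is indexed one station anticlockwise (about 1.12 rad), with the wheel at rest and its pin fully home in the next hole; in the last pictures the stones sit on their sector and the tools look undisturbed, and the job was handed in at about 16 s.

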